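# Hang the dipper back between its neighbours

### The arm

A 6-joint arm with a two-finger parallel gripper is mounted at the origin on the work surface. World frame = base frame: x ahead of the robot, y to its left, z up, the work surface at z = 0. Lengths are in mm, angles in rad, forces in N, time in s.
With the tool pointing down it reaches from about 350 to 875 mm from the base axis. Payload 4.2 kg.
Tool frame: the origin (TCP) lies at the very end of the fingers, on their centre line; the grasp point (between the pads) lies 19 mm behind it; z points along the fingers, y is the line along which they close (so a half turn about z gives the same grasp; the last joint's range is limited). The gripper opens to 85 mm and grips with 20 to 120 N. Pads are 22 mm wide; open, the fingers measure 114 mm over their backs; the gripper's body (76 mm by 85 mm) begins 54 mm behind the grasp point. The pads swing forward as they close: fully open they stand 13 mm farther back than shut.
Start: joints at [-1.049, 0.385, 0.008, 0, -1.194, -0.259], TCP at [162.383, -603.516, 202.912] pointing down, gripper open.
Joint ranges: [-3.14, 3.14], [-1.21, 2.06], [-1.07, 1.41], [-3.16, 2.05], [-2.99, -0.16], [-3.1, 3.1]. Speed limits (rad/s): [2.79, 2.79, 3.14, 3.14, 3.14, 3.14].

### API

Orientations are given as a unit quaternion [x, y, z, w].
In Python, from bench import arm gives the robot as it stands. The module is installed in compiled form; this text tells all that it offers.
- The arm moves only by the tool drive_tool, never from a script. Its argument "targets" is a list of rows, each a list of 5 numbers: the closure, from -1 (fully open) to 1 (shut), then the shift along the tool's x, y, z in mm, then the turn about the tool's z in degrees. In form: [[grip, tx, ty, tz, roll], ...]. A call has 1 to 12 rows; each row is the pose to reach, as a shift and turn from the pose commanded when the call began, along the tool's axes at that moment; what a row does not reach only later rows make up. A row lasts 1/10 s, in which the tool goes at most 50 mm and 8.59 degrees, less where a joint would pass 70% of its speed; a pose out of reach is approached as far as the arm can. A call with a gripper value outside its range is refused whole. The fingers move at their own pace and stop on an object; the grip force is fixed at half the most. Time passes only in rows, so rows that repeat a pose let the fingers close. It gives the time, the measured TCP pose, the force, the opening and the grip force at its end, in the units of the state.
- arm.read_state(): the state, without advancing time (a new reading comes with each control period).
- arm.get_image(name): name is "side" or "top"; returns the picture (420x560x3 uint8, blue, green, red); there is no depth.
- arm.camera_params(name): a dict with "fov_y" (degrees; the focal length in pixels is half the picture's height over the tangent of half this angle, whatever the lens; pixels are square), "cx", "cy" (the principal point, pixels), "rvec" (rotation vector, rad) and "tvec" (3), from world to camera coordinates, as OpenCV has them. Camera axes: x right, y down, z forward; pixel columns grow to the right and rows downward; lengths in mm; the calibration is good to about 2 mm. A picture is of the moment at which its call begins. camera_params takes no time and is no camera call.
- arm.job_done(): hands the job in; it is judged then, once.
The state is a dict: "clock": time; "joints": joint angles; "joint_vel": joint speeds; "joint_efforts": joint torques, N m; "position": TCP position; "ee_rot": TCP orientation; "contact_force": force on the tool from outside, world axes, zero at the start; "wrist_torque": the same for the moment, N m; "gripper_width": finger opening in mm; "grasp_force": force on a finger pad.
Only numpy, scipy, OpenCV 4.12 (cv2) and the standard library are available. Lean on these libraries where they do the work, as an engineer would, in place of code of your own. Each camera call takes 0.05 s, during which the arm holds its last target. There are 200 camera calls.

### The job

Pick up the steel measuring dipper by its yellow grip and hang it on the utensil rail, lowering it between the copper cup and the whisk that already hang there, on the same side of the rail as they are. Feel gently for the notch in the red hanger block and keep hold until the hook has dropped all the way down into it, then let go. Do not press hard on the rail, do not shove the hanging neighbours, and leave the other things where they are.

Things in the scene. Friction and masses are not known exactly. Their poses are not given: they have to be found in the camera images.
- dipper_grip (a point): Centre of the yellow grip of the loose steel dipper (160 g), standing upright on the table: bar 14 (x) x 20 (y) x 60 mm high, 155 mm above the underside; take it from above across the 20 mm. z up, +x from strap to round cup. Below it a strap (6 x 16 mm) runs down to the cup, 52 mm across, 38 mm high, axis 29 mm to +x.
- dipper_hook (a point): Middle of the dipper hook's throat, under its bridge: 11.5 mm to -x of dipper_grip and 50 mm below; same axes. Bridge 6 mm thick, 16 mm wide (y), going from strap to -x; leg hangs 24 mm below this point, tip flared. Throat 17 mm (x). Hung: this point on the rail's top edge, strap on the rail's +x side, leg on -x, axes parallel.
- rail_mid (a point): Middle of the top edge of the fixed wooden rail, 150 mm above the table. z up, y along the rail, x across; cups hang on +x, away from the robot. The rail is 12 mm thick (x), 40 mm high, 360 mm long. A red hanger block sits on it (see rail); its notch lies up to 10 mm either way along y from here, place not given: look or feel.
- cup_mid (a point): Middle of the loose copper cup hanging on the rail by its hook, 66 to 70 mm to one side of rail_mid (cup and whisk may be either way round); 60 mm above its underside, axes as the rail's. Round part 50 mm across, 45 mm high, axis 15 mm to +x; its top stands 6 mm over the rail's top edge.
- whisk_mid (a point): Middle of the loose balloon whisk (steel wires, black handle) hanging at the other side, 66 to 70 mm from rail_mid; 60 mm above its lower end, axes as the rail's. Balloon 50 mm across, widest 26 mm below this point, axis 6 mm to +x; its top stands 6 mm over the rail's top edge.
- green_bowl: Loose green plastic bowl, 170 mm across, 85 mm high; origin at the centre of its underside. Leave alone.
- small_bowl: Loose purple-brown bowl, 100 mm across, 50 mm high; origin at the centre of its underside. Leave alone.
- loaf_tin: Loose metal loaf tin, 110 x 270 mm, 65 mm high; origin at the centre of its underside. Leave alone.
- honey_jar: Loose amber jar with yellow cap, 66 mm across, 110 mm high; origin at the centre of its underside. Leave alone.
- extract: Loose small dark bottle with red cap, 34 mm across, 85 mm high; origin at the centre of its underside. Leave alone.
- rail: Rail stand, fixed; origin on the table under rail_mid. Red block on the rail's top: 12 mm thick, 72 mm long (y), 8 mm high, clamped fast, cut through in its middle by a notch 20 mm long whose floor is the rail's top edge; a hook beside the notch stands 8 mm too high. Gentle forces only, under 25 N; it is rigid, so touch down at 5 mm/s or so. Base 140 x 380 mm, posts 155 mm high at y +-172 mm.

How it is judged:
By the outcome, as a careful person would: the job done as asked, in the order asked, and still so for the second after the job is handed in, with the robot touching nothing.
It also fails if it takes over 72 s, if anything falls off the work surface, if the arm or the gripper's body presses on something with over 40 N, if the wrist force passes 120 N, or if a joint passes its speed limit or range.

## Working session

There is one attempt and no reset: what is moved stays moved. The work goes in short steps, Python scripts to look and compute and a tool call to move; the robot and the scene stay as the last step left them, time stands still between calls to the robot, and variables do not carry over. Pictures are saved under pics/ and viewed, at most 10 in all, crops included, and the job is handed in when it is done.

Besides the shell and the picture viewer there is one more tool, called after "Request:" by a JSON object that holds its "api" and its "payload". drive_tool: Moves the arm, as the interface text tells. Its arguments: {"type":"object","properties":{"targets":{"type":"array","items":{"type":"array","items":{"type":"number"}}}},"required":["targets"]}

```bash
mkdir -p pics
cat > h.py <<'E'
import numpy as np, cv2
from bench import arm
from scipy.spatial.transform import Rotation as R
def cam(n):
    p=arm.camera_params(n); f=210/np.tan(np.radians(p["fov_y"])/2)
    K=np.array([[f,0,p["cx"]],[0,f,p["cy"]],[0,0,1.]])
    return K,np.array(p["rvec"],float).ravel(),np.array(p["tvec"],float).ravel(),p
def proj(n,P):
    K,r,t,_=cam(n); return cv2.projectPoints(np.array(P,float).reshape(-1,1,3),r,t,K,None)[0].reshape(-1,2)
def atz(n,uv,z):
    K,r,t,_=cam(n); M=cv2.Rodrigues(r)[0]; C=-M.T@t
    d=M.T@np.linalg.inv(K)@np.array([uv[0],uv[1],1.]); return C+d*(z-C[2])/d[2]
def tri(uvs,uvt):
    A=[]
    for n,uv in(("side",uvs),("top",uvt)):
        K,r,t,_=cam(n); P=K@np.c_[cv2.Rodrigues(r)[0],t]; A.append(P)
    X=cv2.triangulatePoints(A[0],A[1],np.array(uvs,float).reshape(2,1),np.array(uvt,float).reshape(2,1)); return (X[:3]/X[3]).ravel()
E
python3 - <<'E'
from h import *
for n in("side","top"):
    im=arm.get_image(n); cv2.imwrite(f"pics/{n}0.png",im); cv2.imwrite(f"pics/{n}0b.png",cv2.resize(im,(800,600),interpolation=cv2.INTER_CUBIC))
    K,r,t,p=cam(n); print(n,p, "C",-cv2.Rodrigues(r)[0].T@t)
s=arm.read_state(); print(s)
E
```

```text
side {'fov_y': 46.1630560370372, 'cx': 274.01329483893136, 'cy': 204.5222369785679, 'rvec': array([ 0.8994268 , -2.34430118,  1.21382063]), 'tvec': array([ 372.28473904,  291.05426695, 1018.14489196])} C [-189.12449301  734.71892303  827.25302329]
top {'fov_y': 57.257266822946285, 'cx': 280.53868226516005, 'cy': 209.1741988806023, 'rvec': array([ 2.12516671, -2.15653431,  0.20622811]), 'tvec': array([ -21.10242296,  534.28771656, 1038.17347799])} C [ 348.80258993   -5.49907347 1114.4592232 ]
{'clock': 0.1, 'joints': array([-1.04938797e+00,  3.85495601e-01,  6.76276445e-03, -4.38190189e-04,
       -1.19401860e+00, -2.58598201e-01]), 'joint_vel': array([-0.00064773, -0.00146883,  0.00393042,  0.00173314,  0.0019948 ,
        0.00129454]), 'joint_efforts': array([-8.88447848e-04, -3.93318629e+01,  1.88930279e+01,  4.19796199e+00,
       -2.58980923e-03,  1.00925365e-05]), 'position': array([ 162.2328715 , -602.97356193,  201.92104963]), 'ee_rot': array([-1.30947058e-01,  9.91388860e-01,  9.81571812e-04, -1.83301983e-04]), 'contact_force': array([-0.4379223 , -0.27919045, -0.95728239]), 'wrist_torque': array([ 0.03316884, -0.01264837,  0.06308548]), 'grasp_force': 0.0, 'gripper_width': 85.29611918207301}
```

View pics/side0b.png

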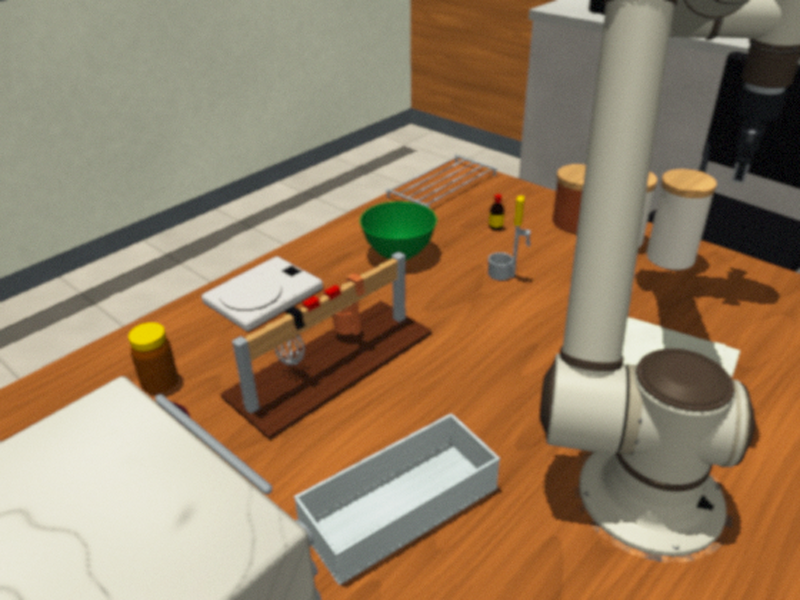

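View pics/top0b.png

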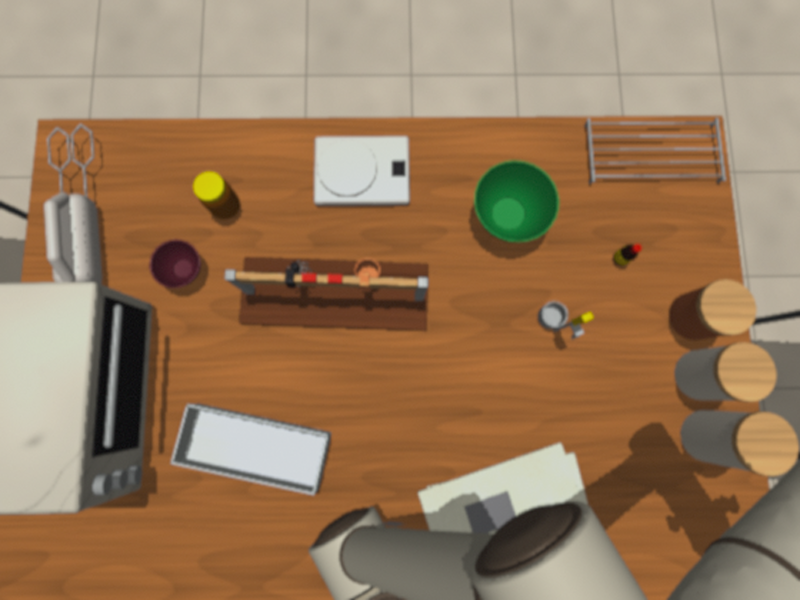

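The side view (800-wide scale) shows the dipper's yellow grip at (520,210), cup at (501,266), whisk at (293,335), copper cup at (348,310) and the red block halves at (311,302) and (333,292). In the top view the grip is at (587,317), the cup at (553,315), the red halves at (309,278) and (335,279), and the posts at (231,274) and (423,283).

Run:
```python
from h import *
s=cv2.imread("pics/side0.png");t=cv2.imread("pics/top0.png")
def crop(im,x,y,w,h): return cv2.resize(im[y:y+h,x:x+w],(400,300),interpolation=cv2.INTER_CUBIC)
out=np.vstack([np.hstack([crop(s,330,130,64,48+0),crop(t,370,200,64,48)]),np.hstack([crop(s,155,165,144,108),crop(t,155,175,148,111)])])
cv2.imwrite("pics/crops.png",out)
def blob(im,lo,hi,box):
    h=cv2.cvtColor(im,cv2.COLOR_BGR2HSV); m=cv2.inRange(h,lo,hi); k=np.zeros_like(m); x,y,w,hh=box; k[y:y+hh,x:x+w]=m[y:y+hh,x:x+w]
    n,l,st,c=cv2.connectedComponentsWithStats(k)
    return [(c[i].round(2).tolist(),st[i].tolist()) for i in range(1,n) if st[i,4]>4]
yl=((22,120,110),(35,255,255))
print("Y",blob(s,*yl,(350,130,40,40)),blob(t,*yl,(395,210,30,30)))
rd=((0,200,100),(4,255,255))
print("R",blob(s,*rd,(200,190,60,40)),blob(t,*rd,(200,185,50,20)))
rd=((174,150,100),(180,255,255))
print("R2",blob(s,*rd,(200,190,60,40)),blob(t,*rd,(200,185,50,20)))
```

```text
Y [([363.01, 146.85], [360, 137, 7, 21, 99]), ([350.5, 154.0], [350, 151, 2, 7, 14])] [([410.51, 221.56], [406, 218, 10, 8, 57])]
R [([232.64, 203.7], [228, 200, 10, 9, 53]), ([217.55, 211.32], [212, 207, 11, 10, 69])] [([216.22, 194.05], [212, 192, 9, 5, 40]), ([234.33, 194.56], [231, 192, 8, 6, 43])]
R2 [] []
```

View pics/crops.png

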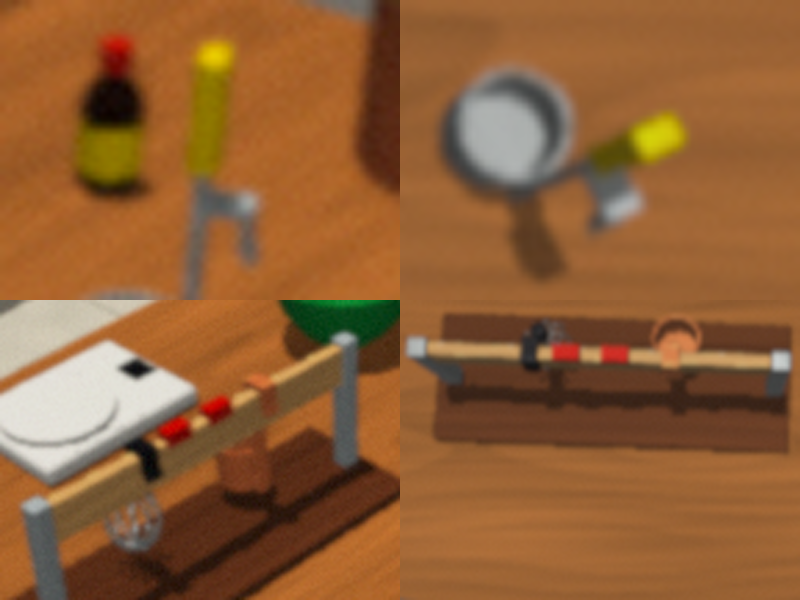

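The crops show the dipper's bright grip top at top-view pixel (411.3,221.9), with the cup rim centred at (387.1,220.5) and the hook on the far side of the strap. The whisk (+y) and copper cup (-y) hang beyond the rail. The notch lies between the red halves, at about (225.3,194.3) in the top view and (225.1,207.5) in the side view.

```bash
cat >> h.py <<'E'
def pose(g,d):  # world pts of dipper/rail-local points d for (x,y,yaw)
    c,s=np.cos(g[2]),np.sin(g[2]); d=np.array(d,float); return np.c_[g[0]+c*d[:,0]-s*d[:,1],g[1]+s*d[:,0]+c*d[:,1],d[:,2]]
E
python3 - <<'E'
from h import *
from scipy.optimize import least_squares as ls
# rail
obs=[("top",(161.3,192.4),(0,172,155)),("top",(296,197.6),(0,-172,155))]
a=atz("top",(161.3,192.4),155);b=atz("top",(296,197.6),155);print("posts",a,b,np.linalg.norm(a-b), "yaw",np.degrees(np.arctan2(a[1]-b[1],a[0]-b[0]))-90,"mid",(a+b)/2)
ry=np.arctan2(a[1]-b[1],a[0]-b[0])-np.pi/2
m=(a+b)/2
L=tri((232.64,203.7),(234.33,194.56));M=tri((217.55,211.32),(216.22,194.05));print("red tri",L,M,(L+M)/2)
for uv in((216.22,194.05),(234.33,194.56),(225.3,194.3)):
    q=atz("top",uv,157); d=q-m; print("red at z157 local", -np.sin(ry)*d[0]*-1 if 0 else (np.cos(ry)*d[0]+np.sin(ry)*d[1], -np.sin(ry)*d[0]+np.cos(ry)*d[1]),q)
# side post tops: left crop(36,507), right (344,340), scale 400/144, origin (155,165)
for (u,v) in((36,207),(344,40)):
    print("side post",atz("side",(155+u*.36,165+v*.36),155))
# dipper
print("grip tri top",tri((330+216/6.25,130+54/6.25-0.),(411.3,221.9)), "centroids",tri((363.01,146.85),(410.51,221.56)))
g=atz("top",(411.3,221.9),185);c=atz("top",(387.1,220.5),38);print("g",g,"c",c,np.linalg.norm((g-c)[:2]),"yaw",np.degrees(np.arctan2(c[1]-g[1],c[0]-g[0])))
obs=[("top",(411.3,221.9),(0,0,185)),("top",(387.1,220.5),(29,0,38)),("top",(370+221/6.25,200+207/6.25),(-17,0,111)),
("side",(330+216/6.25,130+54/6.25),(0,0,185)),("side",(330+204/6.25,130+172/6.25),(0,0,125)),("side",(330+250/6.25,130+203/6.25),(-23,0,111)),("side",(501*.7,258*.7),(29,0,38))]
f=lambda g:np.concatenate([(proj(n,pose(g,[d]))[0]-uv) for n,uv,d in obs])
for y0 in(0,1.5,-1.5):
    r=ls(f,[g[0],g[1],y0],loss="soft_l1"); print(r.x,np.degrees(r.x[2]),r.cost); 
    if y0==0: print(f(r.x).reshape(-1,2).round(1).tolist())
E
```

```text
posts [562.16228889 275.13865831 155.        ] [544.47743354 -66.41466111 155.        ] 342.0108537968082 yaw -2.963998498262086 mid [553.31986121 104.3619986  155.        ]
red tri [554.67530238  90.35736723 151.09236354] [556.81115515 136.69465552 152.40614716] [555.74322877 113.52601137 151.74925535]
red at z157 local (np.float64(0.8019269921241723), np.float64(31.689206850281114)) [555.75931556 135.96734593 157.        ]
red at z157 local (np.float64(1.2921821784487078), np.float64(-14.169088422366107)) [553.87765296  90.14504851 157.        ]
red at z157 local (np.float64(1.0624072152636033), np.float64(8.705497194366487)) [554.83099504 113.00091433 157.        ]
side post [557.00416678 281.57174095 155.        ]
side post [539.9008432  -60.37066357 155.        ]
grip tri top [ 474.00408866 -347.99152812  181.44674498] centroids [ 480.66259803 -356.81769456  149.46734444]
g [ 474.00510232 -346.37652448  185.        ] c [ 498.76049959 -331.37141481   38.        ] 28.947936198974006 yaw 31.221514903773517
[ 4.72219264e+02 -3.45529555e+02  4.63983269e-01] 26.5842830684715 1.9587794502581797
[[-0.3, 0.7], [0.4, 0.2], [-1.0, -1.0], [0.0, -0.6], [0.1, -0.8], [0.4, -0.6], [-0.1, 0.4]]
[ 4.72219265e+02 -3.45529555e+02  4.63983386e-01] 26.58428980448076 1.9587794502604314
[ 472.21926284 -345.52955234   13.03035345] 746.5842584993736 1.9587794502640012
```

Request:
{"api": "drive_tool", "payload": {"targets": [[-1, 0, 0, -35, 0], [-1, 0, 0, -70, 0], [-1, -37, 17, -90, -1], [-1, -75, 34, -90, -3], [-1, -115, 52, -90, -5], [-1, -155, 71, -90, -7], [-1, -195, 89, -90, -9], [-1, -235, 107, -90, -11], [-1, -275, 125, -90, -13], [-1, -315, 143, -90, -14], [-1, -350, 159, -90, -14], [-1, -367, 167, -90, -14]]}}

```text
clock: 1.3
position: [475.2, -344.7, 292.1]
ee_rot: [-0.252, 0.968, 0.001, -0.0]
contact_force: [-0.1, -0.5, -0.1]
gripper_width: 85.4
grasp_force: 0.0
```

Request:
{"api": "drive_tool", "payload": {"targets": [[-1, 0, 0, 0, 0], [-1, 0, 0, 0, 0], [-1, 0, 0, 0, 0]]}}

```text
clock: 1.6
position: [472.5, -347.6, 292.9]
ee_rot: [-0.25, 0.968, 0.0, -0.0]
contact_force: [-0.2, -0.0, -0.5]
gripper_width: 85.4
grasp_force: 0.0
```

```bash
cat >> h.py <<'E'
def togo(P,yaw):
    s=arm.read_state(); M=R.from_quat(s["ee_rot"]).as_matrix(); d=M.T@(np.array(P)-s["position"])
    ty=np.degrees(np.arctan2(M[1,0],M[0,0])); r=(ty-yaw+90)%180-90
    print("t",s["clock"],"pos",s["position"].round(1),"toolx",round(ty,2),"z",M[:,2].round(3),"go",d.round(1),"roll",round(r,1),"F",s["contact_force"].round(1),"j",s["joints"].round(2),"w",round(s["gripper_width"],1))
E
python3 - <<'E'
from h import *
togo((473,-346,140),29)
t=arm.get_image("top"); s=arm.get_image("side")
cv2.imwrite("pics/a.png",np.hstack([cv2.resize(s[110:230,300:420],(400,400)),cv2.resize(t[160:280,340:460],(400,400))]))
E
```

```text
t 1.6 pos [ 472.5 -347.6  292.9] toolx -151.02 z [-0.  0. -1.] go [ -1.3   1.2 152.9] roll -0.0 F [-0.2 -0.  -0.5] j [-0.36  0.27  0.07  0.   -1.37 -0.71] w 85.4
```

View pics/a.png

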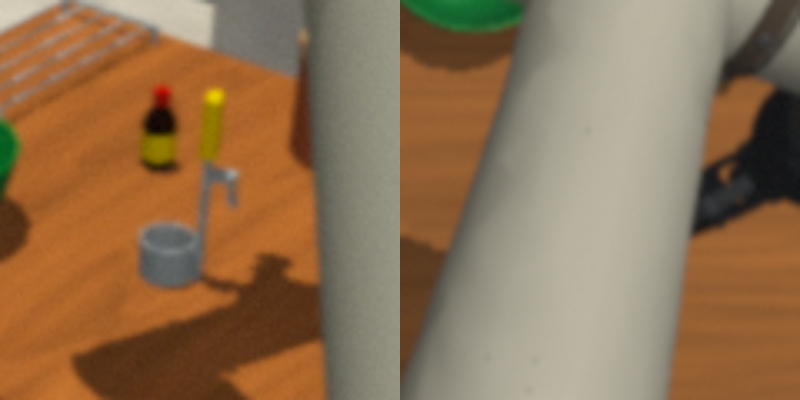

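The side view still shows the dipper upright with its grip at about (364,147). The arm hides it from the top camera. I'm descending now.

Request:
{"api": "drive_tool", "payload": {"targets": [[-1, -1, 1, 15, 0], [-1, -1, 1, 32, 0], [-1, -1, 1, 50, 0], [-1, -1, 1, 65, 0], [-1, -1, 1, 80, 0], [-1, -1, 1, 95, 0], [-1, -1, 1, 110, 0], [-1, -1, 1, 125, 0], [-1, -1, 1, 138, 0], [-1, -1, 1, 148, 0], [-1, -1, 1, 153, 0], [-1, -1, 1, 153, 0]]}}

```text
clock: 2.9
position: [473.4, -345.6, 139.3]
ee_rot: [-0.251, 0.968, 0.0, -0.0]
contact_force: [-1.1, -0.2, 0.8]
gripper_width: 85.4
grasp_force: 0.0
```

Run:
```python
from h import *
togo((473,-346,140),29)
s=arm.get_image("side");t=arm.get_image("top")
cv2.imwrite("pics/b.png",np.hstack([cv2.resize(s[100:220,300:420],(400,400)),cv2.resize(t[160:280,340:460],(400,400))]))
```

```text
t 2.9 pos [ 473.4 -345.6  139.3] toolx -150.96 z [-0.001  0.    -1.   ] go [ 0.6 -0.1 -0.7] roll 0.0 F [-1.1 -0.2  0.8] j [-0.35  0.37 -0.18 -0.   -1.02 -0.71] w 85.4
```

View pics/b.png

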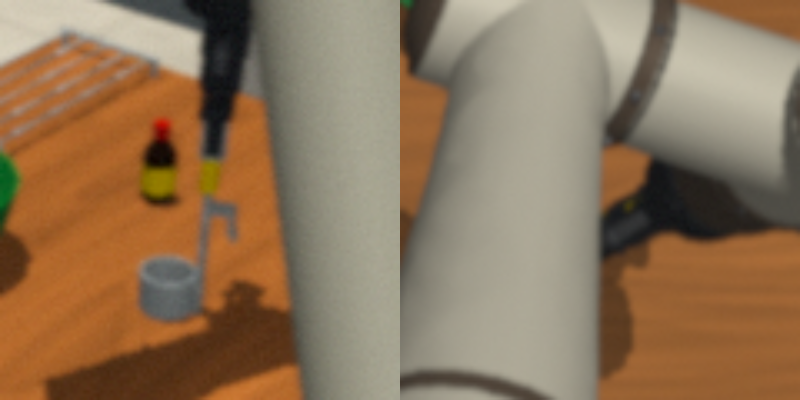

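The side crop shows the near finger straddling the grip at about (364,148), in line with it. Closing.

Request:
{"api": "drive_tool", "payload": {"targets": [[-0.4, 0, 0, 0, 0], [0, 0, 0, 0, 0], [0.3, 0, 0, 0, 0], [0.5, 0, 0, 0, 0], [0.7, 0, 0, 0, 0], [1, 0, 0, 0, 0], [1, 0, 0, 0, 0], [1, 0, 0, 0, 0], [1, 0, 0, 0, 0], [1, 0, 0, 0, 0], [1, 0, 0, 0, 0], [1, 0, 0, 0, 0]]}}

```text
clock: 4.2
position: [474.1, -345.8, 140.3]
ee_rot: [-0.251, 0.968, -0.0, 0.0]
contact_force: [-0.4, -1.4, 3.7]
gripper_width: 18.3
grasp_force: 59.2
```

Run:
```python
from h import *
togo((473,-346,140),29); print(arm.read_state()["grasp_force"])
```

```text
t 4.2 pos [ 474.1 -345.8  140.3] toolx -150.93 z [ 0.001 -0.001 -1.   ] go [1.  0.3 0.3] roll 0.1 F [-0.4 -1.4  3.7] j [-0.35  0.37 -0.18  0.   -1.02 -0.71] w 18.3
59.18240150436759
```

Request:
{"api": "drive_tool", "payload": {"targets": [[1, 0, 0, -3, 0], [1, 0, 0, -10, 0], [1, 0, 0, -25, 0], [1, 0, 0, -45, 0], [1, 0, 0, -70, 0], [1, 0, 0, -95, 0], [1, 0, 0, -120, 0], [1, 0, 0, -145, 0], [1, 0, 0, -165, 0], [1, 0, 0, -185, 0], [1, 0, 0, -195, 0], [1, 0, 0, -200, 0]]}}

```text
clock: 5.4
position: [473.8, -345.3, 340.4]
ee_rot: [-0.251, 0.968, 0.0, 0.0]
contact_force: [0.2, -0.1, -2.1]
gripper_width: 18.7
grasp_force: 58.7
```

Request:
{"api": "drive_tool", "payload": {"targets": [[1, -6, 7, 0, 1], [1, -18, 21, 0, 3], [1, -36, 43, 0, 6], [1, -57, 67, 0, 9], [1, -78, 92, 0, 12], [1, -99, 117, 0, 15], [1, -120, 141, 0, 18], [1, -141, 166, 0, 21], [1, -162, 191, 0, 24], [1, -180, 212, 0, 27], [1, -193, 227, 0, 30], [1, -200, 235, 0, 32]]}}

```text
clock: 6.6
position: [534.1, -41.2, 338.4]
ee_rot: [0.026, 1.0, 0.0, -0.001]
contact_force: [-0.3, -0.8, -1.5]
gripper_width: 18.6
grasp_force: 58.8
```

Run:
```python
from h import *
togo((566,113,340),-3); print(arm.read_state()["grasp_force"])
```

```text
t 6.6 pos [534.1 -41.2 338.4] toolx 177.06 z [-0.003  0.    -1.   ] go [-24.  155.6  -1.6] roll 0.1 F [-0.3 -0.8 -1.5] j [ 0.23  0.17  0.04 -0.   -1.45 -1.85] w 18.6
58.765406627207994
```

Request:
{"api": "drive_tool", "payload": {"targets": [[1, -2, 5, 0, 0], [1, -4, 18, 0, 0], [1, -7, 40, 0, 0], [1, -11, 65, 0, 0], [1, -15, 90, 0, 0], [1, -19, 115, 0, 0], [1, -22, 135, 0, 0], [1, -24, 148, 0, 0], [1, -24, 155, 0, 0], [1, -24, 155, 0, 0], [1, -24, 155, 0, 0]]}}

```text
clock: 7.7
position: [566.2, 110.0, 340.0]
ee_rot: [0.026, 1.0, -0.0, -0.0]
contact_force: [0.5, -0.4, -1.8]
gripper_width: 18.3
grasp_force: 58.8
```

Run:
```python
from h import *
togo((566,113,340),-3)
s=np.mean([arm.get_image("side") for _ in range(4)],0).astype(np.uint8)
cv2.imwrite("pics/side2.png",s)
cv2.imwrite("pics/c.png",cv2.resize(s[90:290,150:350][:, :],(600,600),interpolation=cv2.INTER_CUBIC))
print(arm.read_state()["position"])
```

```text
t 7.7 pos [566.2 110.  340. ] toolx 177.03 z [-0. -0. -1.] go [ 0.4  3.  -0. ] roll 0.0 F [ 0.5 -0.4 -1.8] j [ 0.47  0.24  0.14  0.   -1.47 -2.1 ] w 18.3
[566.32056348 109.85293749 340.14866888]
```

View pics/c.png

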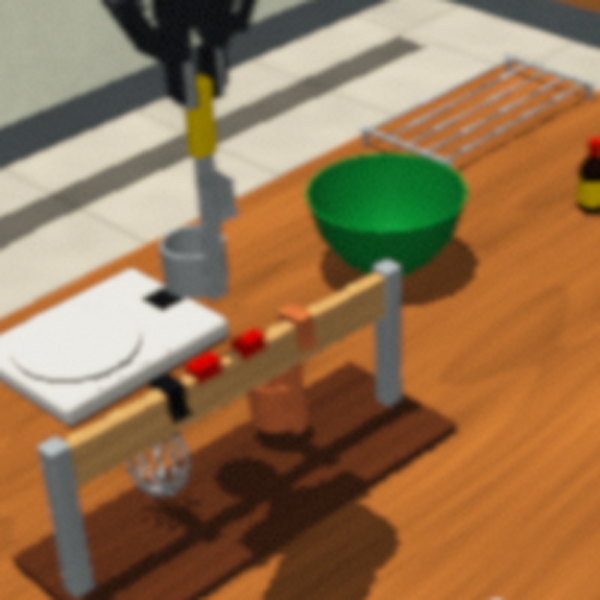

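The side crop (3x, origin (150,90)) shows the dipper held upright over the rail: grip bottom near (202,155), hook leg face from x=215 to 236 down to y=218, cup rim left at (162,240). The red halves are at (204,365) and (249,342), the post tops at (56,448) and (387,268).

Run:
```python
from h import *
from scipy.optimize import least_squares as ls
s=cv2.imread("pics/side2.png"); st=arm.read_state(); p=st["position"]; p=np.array([566.2,110.0,340.1])
o=lambda u,v:np.array([150+u/3,90+v/3])
yaw=np.radians(-3)
obs=[(o(203,156),(-3,2,-30)),(o(233,180),(-26,-8,-44)),(o(237,217),(-26,-8,-74)),(o(218,221),(-26,8,-74)),(o(161,242),None),(o(227,297),(-3,-8,-155))]
def W(q,d): 
    w=pose((p[0]+q[0],p[1]+q[1],yaw),[d])[0]; w[2]+=p[2]+15; return w
print("nominal residuals obs-pred (px)")
for uv,d in obs:
    if d: print(d,(uv-proj("side",[W((0,0),d)])[0]).round(1))
# cup left silhouette
th=np.linspace(0,2*np.pi,90)
rim=[W((0,0),(29+26*np.cos(a),26*np.sin(a),-117)) for a in th]; bot=[W((0,0),(29+26*np.cos(a),26*np.sin(a),-155)) for a in th]
pr=proj("side",rim);pb=proj("side",bot);print("rim left/top",pr[:,0].min(),pr[:,1].min(),"obs",o(162,0)[0],o(0,228)[1],"bottom left",pb[:,0].min(),pb[:,1].max(),"obs",o(165,0)[0],o(0,297)[1])
# yellow mask
h=cv2.cvtColor(s,cv2.COLOR_BGR2HSV);m=cv2.inRange(h,(22,150,90),(35,255,255))[105:150,195:235];ys,xs=np.nonzero(m);print("yellow bbox",xs.min()+195,xs.max()+195,ys.min()+105,ys.max()+105,"rows cent",[(y+105,xs[ys==y].mean()+195) for y in np.unique(ys)][-6:])
c=[W((0,0),(a,b,-30)) for a,b in((-7,-10),(-7,10),(7,10))];print("pred bottom corners",proj("side",c).round(1).tolist())
# rail from red
m=cv2.inRange(h,(0,200,100),(4,255,255))[190:225,200:245];n,l,stt,cc=cv2.connectedComponentsWithStats(m);cc=cc+[200,190]
red=[(cc[i],stt[i,4]) for i in range(1,n) if stt[i,4]>15];print(red)
def hull(cam,g,lo,hi,K=8):
    P=pose(g,[(a,b,z) for a in(-6,6) for b in(lo,hi) for z in(150,158)])
    q=proj(cam,P).astype(np.float32); H=cv2.convexHull(q); M=cv2.moments(H); return np.array([M["m10"]/M["m00"],M["m01"]/M["m00"]]),M["m00"]
ry=np.radians(-2.964)
for cam,L,Rr in(("side",sorted(red,key=lambda r:r[0][0])[0][0],sorted(red,key=lambda r:r[0][0])[-1][0]),("top",np.array([216.22,194.05]),np.array([234.33,194.56]))):
    f=lambda g:np.r_[hull(cam,(g[0],g[1],g[2]),10,36)[0]-L,hull(cam,(g[0],g[1],g[2]),-36,-10)[0]-Rr]
    r=ls(f,[555,113,ry],x_scale=[1,1,.01],diff_step=1e-4);print(cam,"notch centre",r.x[:2],np.degrees(r.x[2]),"res",r.fun.round(2))
    r=ls(lambda g:f([g[0],g[1],ry]),[555,113],diff_step=1e-4);print("   yaw fixed",r.x,r.fun.round(2),hull(cam,(*r.x,ry),10,36)[1])
```

```text
nominal residuals obs-pred (px)
(-3, 2, -30) [0.4 0.6]
(-26, -8, -44) [-0.4  1.1]
(-26, -8, -74) [0.  1.5]
(-26, 8, -74) [-0.8  0.3]
(-3, -8, -155) [0.6 1.6]
rim left/top 201.26875715790445 164.3397010404224 obs 204.0 166.0 bottom left 202.9087217009478 189.64928922921726 obs 205.0 189.0
yellow bbox 212 221 115 142 rows cent [(np.int64(137), np.float64(217.0)), (np.int64(138), np.float64(217.0)), (np.int64(139), np.float64(217.0)), (np.int64(140), np.float64(216.5)), (np.int64(141), np.float64(216.5)), (np.int64(142), np.float64(216.0))]
pred bottom corners [[222.7, 140.1], [215.6, 143.2], [211.6, 141.1]]
[(array([232.54545455, 204.01818182]), np.int32(55)), (array([217.5942029 , 211.37681159]), np.int32(69))]
side notch centre [552.61510295 115.99857522] -4.670761874218539 res [-0.15  0.21  0.15 -0.23]
   yaw fixed [552.62323588 115.99081919] [ 0.03  0.33 -0.03 -0.34] 66.24151501315646
top notch centre [555.44179527 113.37329772] -2.352046599648439 res [ 0. -0. -0.  0.]
   yaw fixed [555.44115971 113.37508184] [ 0.01 -0.09 -0.01  0.09] 56.222840207628906
```

Request:
{"api": "drive_tool", "payload": {"targets": [[1, 0, 1, 0, 0], [1, 0, 3, 0, 0], [1, 0, 3.5, 3, 0], [1, 0, 3.5, 10, 0], [1, 0, 3.5, 20, 0], [1, 0, 3.5, 30, 0], [1, 0, 3.5, 40, 0], [1, 0, 3.5, 50, 0], [1, 0, 3.5, 57, 0], [1, 0, 3.5, 60, 0]]}}

```text
clock: 8.9
position: [566.2, 113.9, 278.7]
ee_rot: [0.026, 1.0, -0.0, -0.001]
contact_force: [-0.7, -0.4, -1.2]
gripper_width: 18.6
grasp_force: 58.8
```

Request:
{"api": "drive_tool", "payload": {"targets": [[1, 0, 0, 3, 0], [1, 0, 0, 9, 0], [1, 0, 0, 16, 0], [1, 0, 0, 23, 0], [1, 0, 0, 30, 0], [1, 0, 0, 37, 0], [1, 0, 0, 44, 0], [1, 0, 0, 50, 0], [1, 0, 0, 54, 0], [1, 0, 0, 55, 0], [1, 0, 0, 55, 0]]}}

```text
clock: 10.0
position: [566.7, 114.1, 224.9]
ee_rot: [0.026, 1.0, -0.0, 0.0]
contact_force: [0.4, -0.3, -1.3]
gripper_width: 18.8
grasp_force: 58.8
```

Run:
```python
from h import *
togo((566.5,113.5,185),-3)
s=np.mean([arm.get_image("side") for _ in range(4)],0).astype(np.uint8); t=np.mean([arm.get_image("top") for _ in range(4)],0).astype(np.uint8)
cv2.imwrite("pics/side3.png",s);cv2.imwrite("pics/top3.png",t)
cv2.imwrite("pics/d.png",np.hstack([cv2.resize(s[150:250,180:280],(480,480),interpolation=cv2.INTER_CUBIC),cv2.resize(t[150:250,190:256],(316,480),interpolation=cv2.INTER_CUBIC)]))
togo((566.5,113.5,185),-3)
```

```text
t 10.0 pos [566.7 114.1 224.9] toolx 177.06 z [ 0. -0. -1.] go [ 0.1 -0.6 39.9] roll 0.1 F [ 0.4 -0.3 -1.3] j [ 0.48  0.29 -0.08  0.   -1.2  -2.1 ] w 18.8
t 10.4 pos [566.6 114.1 225.1] toolx 177.06 z [ 0.  0. -1.] go [ 0.1 -0.6 40.1] roll 0.1 F [ 0.4 -1.2 -0.6] j [ 0.48  0.29 -0.08 -0.   -1.2  -2.1 ] w 18.6
```

View pics/d.png

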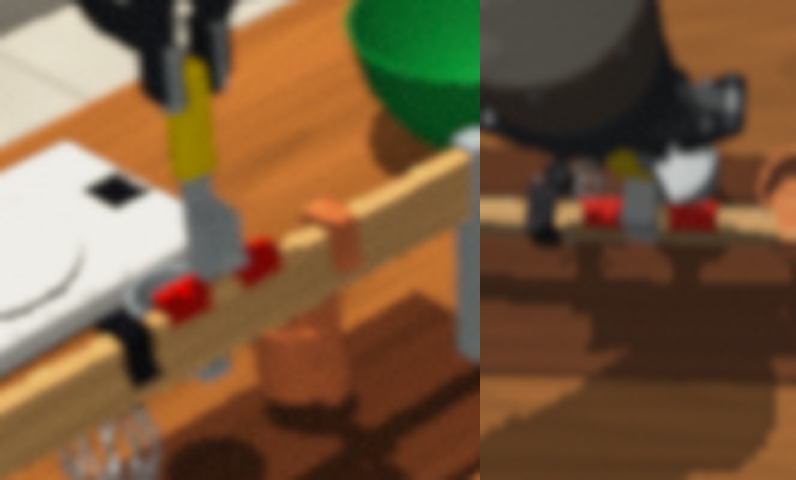

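Side crop: the hook leg hangs above the red block at (215,240), between the halves at (182,298) and (262,260). The dipper cup is beyond the rail, clear of the whisk. Top crop: bridge at x 622–657, red halves at 583–622 and 670–718. Next I'll check the relative offset numerically.

Run:
```python
from h import *
p=np.array([566.5,114.0,225.0]);yaw=np.radians(-3)
def D(d): w=pose((p[0],p[1],yaw),[d])[0]; w[2]+=p[2]+15; return w
S=lambda P:((proj("side",P)-[180,150])*4.8).round(0).tolist()
T=lambda P:((proj("top",P)-[190,150])*[316/66,4.8]+[480,0]).round(0).tolist()
print("hook leg face side: top(-26,±8,-44) tip(-26,±8,-74)",S([D((-26,8,-44)),D((-26,-8,-44)),D((-26,-8,-74)),D((-26,8,-74))]))
print("hook bridge top corners, top cam",T([D((-3,8,-44)),D((-3,-8,-44)),D((-26,-8,-44)),D((-26,8,-44)),D((-26,8,-74)),D((-26,-8,-74))]))
n=(555,114,np.radians(-2.96))
for lo,hi in((10,36),(-36,-10)):
    P=pose(n,[(a,b,158) for a,b in((-6,lo),(-6,hi),(6,hi),(6,lo))]);print("red top side",S(P),"top",T(P), "low -x edge top",T(pose(n,[(-6,lo,150),(-6,hi,150)])))
for f,cam,x0,y0,w in(("side3","side",180,150,4.8),("top3","top",190,150,316/66)):
    im=cv2.imread(f"pics/{f}.png");h=cv2.cvtColor(im,cv2.COLOR_BGR2HSV)
    m=cv2.inRange(h,(0,190,90),(5,255,255))[185:225,205:250];k,l,stt,cc=cv2.connectedComponentsWithStats(m)
    for i in range(1,k):
        if stt[i,4]>8:
            a=stt[i]; print(f,"red crop bbox x",((a[0]+205-x0)*w+(480 if cam=="top" else 0)).round(),((a[0]+a[2]+205-x0)*w+(480 if cam=="top" else 0)).round(),"y",((a[1]+185-y0)*4.8).round(),((a[1]+a[3]+185-y0)*4.8).round())
im=cv2.imread("pics/top3.png"); print("row sat top3 row 190..197 cols 216..232"); print(cv2.cvtColor(im,cv2.COLOR_BGR2HSV)[188:200:2,214:234,1])
```

```text
hook leg face side: top(-26,±8,-44) tip(-26,±8,-74) [[216.0, 221.0], [241.0, 208.0], [245.0, 259.0], [220.0, 272.0]]
hook bridge top corners, top cam [[622.0, 179.0], [653.0, 181.0], [650.0, 225.0], [619.0, 224.0], [627.0, 235.0], [657.0, 236.0]]
red top side [[208.0, 280.0], [167.0, 302.0], [151.0, 292.0], [193.0, 270.0]] top [[627.0, 222.0], [578.0, 220.0], [580.0, 198.0], [629.0, 200.0]] low -x edge top [[629.0, 225.0], [580.0, 224.0]]
red top side [[279.0, 242.0], [239.0, 263.0], [224.0, 253.0], [263.0, 232.0]] top [[714.0, 226.0], [665.0, 224.0], [666.0, 202.0], [716.0, 203.0]] low -x edge top [[716.0, 229.0], [667.0, 227.0]]
side3 red crop bbox x 240.0 278.0 y 240.0 283.0
side3 red crop bbox x 154.0 206.0 y 278.0 322.0
top3 red crop bbox x 585.0 619.0 y 202.0 226.0
top3 red crop bbox x 672.0 715.0 y 202.0 230.0
row sat top3 row 190..197 cols 216..232
[[ 69  83 103 116 139 119  61  25  20  25  34  29  19   3   4   4   5   4
    5   5]
 [135 157 156 145 150 113  38   3   3   3   5   6   6   4   3   2   3   3
    3   5]
 [200 207 205 204 196 149  60   3   8   8   5   6  18  55  78  91  76  79
   96 117]
 [221 220 214 212 187 109  27   6   8   8   5   8  56 104 130 168 204 222
  227 222]
 [208 211 214 205 177 106  31   6   6   3   6   3  51 104 130 164 206 223
  216 223]
 [136 137 137 142 140 114  63  24   7  10   4   7  24  81 117 141 158 157
  160 157]]
```

The hook lines up with the notch to within about 1 mm in both views. Lowering slowly and checking the force.

Request:
{"api": "drive_tool", "payload": {"targets": [[1, 0, -0.5, 1, 0], [1, 0, -0.5, 2, 0], [1, 0, -0.5, 3, 0], [1, 0, -0.5, 4, 0], [1, 0, -0.5, 5, 0], [1, 0, -0.5, 6, 0], [1, 0, -0.5, 7, 0], [1, 0, -0.5, 8, 0], [1, 0, -0.5, 8.5, 0], [1, 0, -0.5, 9, 0], [1, 0, -0.5, 9.5, 0], [1, 0, -0.5, 10, 0]]}}

```text
clock: 11.6
position: [566.6, 113.6, 214.9]
ee_rot: [0.026, 1.0, 0.0, 0.0]
contact_force: [0.3, 0.2, -1.9]
gripper_width: 18.2
grasp_force: 58.8
```

Request:
{"api": "drive_tool", "payload": {"targets": [[1, 0, 0, 0.5, 0], [1, 0, 0, 1, 0], [1, 0, 0, 1.5, 0], [1, 0, 0, 2, 0], [1, 0, 0, 2.5, 0], [1, 0, 0, 3, 0], [1, 0, 0, 3.5, 0], [1, 0, 0, 4, 0], [1, 0, 0, 4.5, 0], [1, 0, 0, 5, 0], [1, 0, 0, 5.5, 0], [1, 0, 0, 6, 0]]}}

```text
clock: 12.8
position: [566.5, 113.6, 208.9]
ee_rot: [0.026, 1.0, -0.0, -0.0]
contact_force: [-0.2, 0.1, -1.4]
gripper_width: 18.3
grasp_force: 58.8
```

Request:
{"api": "drive_tool", "payload": {"targets": [[1, 0, 0, 1, 0], [1, 0, 0, 2, 0], [1, 0, 0, 3, 0], [1, 0, 0, 4, 0], [1, 0, 0, 5, 0], [1, 0, 0, 6, 0], [1, 0, 0, 7, 0], [1, 0, 0, 8, 0], [1, 0, 0, 9, 0], [1, 0, 0, 9.5, 0], [1, 0, 0, 10, 0], [1, 0, 0, 10.5, 0]]}}

```text
clock: 14.0
position: [566.6, 113.6, 198.4]
ee_rot: [0.026, 1.0, 0.0, 0.0]
contact_force: [-1.1, -1.4, -1.5]
gripper_width: 18.2
grasp_force: 58.8
```

Request:
{"api": "drive_tool", "payload": {"targets": [[1, 0, 0, 0.5, 0], [1, 0, 0, 1, 0], [1, 0, 0, 1.5, 0], [1, 0, 0, 2, 0], [1, 0, 0, 2.5, 0], [1, 0, 0, 3, 0], [1, 0, 0, 3.5, 0], [1, 0, 0, 4, 0], [1, 0, 0, 4.5, 0], [1, 0, 0, 5, 0]]}}

```text
clock: 15.0
position: [566.5, 113.5, 193.4]
ee_rot: [0.026, 1.0, -0.0, -0.0]
contact_force: [0.2, -0.1, -1.5]
gripper_width: 18.4
grasp_force: 58.8
```

Still free at 193.4, about where the block top would be met. Smaller steps from here.

Request:
{"api": "drive_tool", "payload": {"targets": [[1, 0, 0, 0.4, 0], [1, 0, 0, 0.8, 0], [1, 0, 0, 1.2, 0], [1, 0, 0, 1.6, 0], [1, 0, 0, 2, 0]]}}

```text
clock: 15.5
position: [566.6, 113.6, 191.4]
ee_rot: [0.026, 1.0, 0.0, -0.0]
contact_force: [0.1, -0.7, -1.5]
gripper_width: 18.0
grasp_force: 58.8
```

Request:
{"api": "drive_tool", "payload": {"targets": [[1, 0, 0, 0.4, 0], [1, 0, 0, 0.8, 0], [1, 0, 0, 1.2, 0], [1, 0, 0, 1.6, 0], [1, 0, 0, 2, 0]]}}

```text
clock: 16.0
position: [566.6, 113.6, 189.4]
ee_rot: [0.026, 1.0, 0.0, -0.0]
contact_force: [-0.1, 0.1, -2.0]
gripper_width: 18.2
grasp_force: 58.8
```

Request:
{"api": "drive_tool", "payload": {"targets": [[1, 0, 0, 0.4, 0], [1, 0, 0, 0.8, 0], [1, 0, 0, 1.2, 0], [1, 0, 0, 1.6, 0], [1, 0, 0, 2, 0]]}}

```text
clock: 16.5
position: [566.6, 113.6, 187.3]
ee_rot: [0.026, 1.0, -0.0, -0.0]
contact_force: [-0.1, 0.3, -1.8]
gripper_width: 18.4
grasp_force: 58.8
```

Request:
{"api": "drive_tool", "payload": {"targets": [[1, 0, 0, 0.4, 0], [1, 0, 0, 0.8, 0], [1, 0, 0, 1.2, 0]]}}

```text
clock: 16.8
position: [566.6, 113.6, 186.2]
ee_rot: [0.026, 1.0, -0.0, -0.0]
contact_force: [-0.5, 0.9, -1.3]
gripper_width: 18.3
grasp_force: 58.8
```

Request:
{"api": "drive_tool", "payload": {"targets": [[1, 0, 0, 0.3, 0], [1, 0, 0, 0.6, 0], [1, 0, 0, 0.9, 0]]}}

```text
clock: 17.1
position: [566.6, 113.6, 185.3]
ee_rot: [0.026, 1.0, 0.0, -0.0]
contact_force: [-0.7, 0.3, -1.3]
gripper_width: 18.5
grasp_force: 58.8
```

Request:
{"api": "drive_tool", "payload": {"targets": [[1, 0, 0, 0.2, 0], [1, 0, 0, 0.4, 0], [1, 0, 0, 0.6, 0]]}}

```text
clock: 17.4
position: [566.9, 113.6, 185.2]
ee_rot: [0.026, 1.0, 0.0, 0.0]
contact_force: [0.5, -0.1, 1.1]
gripper_width: 18.6
grasp_force: 59.1
```

Contact at 185.2, the height expected for the rail's top edge at the notch floor. A small nudge will confirm it, then I'll look.

Request:
{"api": "drive_tool", "payload": {"targets": [[1, 0, 0, 0.2, 0], [1, 0, 0, 0.3, 0], [1, 0, 0, 0.3, 0]]}}

```text
clock: 17.7
position: [567.0, 113.6, 185.1]
ee_rot: [0.026, 1.0, 0.0, 0.001]
contact_force: [-0.3, -0.7, 3.7]
gripper_width: 18.4
grasp_force: 59.3
```

Run:
```python
from h import *
togo((566.5,113.5,185),-3)
s=arm.get_image("side"); t=arm.get_image("top")
cv2.imwrite("pics/e.png",np.hstack([cv2.resize(s[150:250,180:280],(480,480),interpolation=cv2.INTER_CUBIC),cv2.resize(t[150:250,190:256],(316,480),interpolation=cv2.INTER_CUBIC)]))
```

```text
t 17.7 pos [567.  113.6 185.1] toolx 177.07 z [ 0.001  0.    -1.   ] go [ 0.5 -0.1  0.1] roll 0.1 F [-0.3 -0.7  3.7] j [ 0.48  0.32 -0.14  0.   -1.11 -2.1 ] w 18.4
```

View pics/e.png

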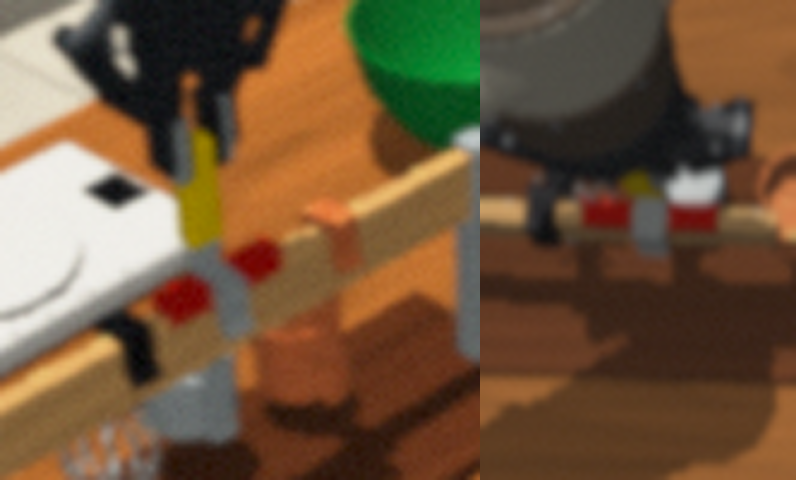

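The side and top crops show the hook bridge seated in the notch between the red halves, at (225,290) and (650,220). The leg is on the near face, and the cup is beyond the rail between its neighbours. Releasing.

Request:
{"api": "drive_tool", "payload": {"targets": [[1, 0, 0, -0.3, 0], [0.5, 0, 0, -0.3, 0], [0.3, 0, 0, -0.3, 0], [0.1, 0, 0, -0.3, 0], [-0.1, 0, 0, -0.3, 0], [-0.2, 0, 0, -0.3, 0], [-0.2, 0, 0, -0.3, 0], [-0.2, 0, 0, -0.3, 0], [-0.2, 0, 0, -0.3, 0]]}}

```text
clock: 18.7
position: [566.6, 113.6, 184.7]
ee_rot: [0.026, 1.0, 0.0, 0.0]
contact_force: [0.2, 0.0, -0.8]
gripper_width: 51.1
grasp_force: 0.0
```

Request:
{"api": "drive_tool", "payload": {"targets": [[-0.2, 0, 0, -3, 0], [-0.2, 0, 0, -8, 0], [-0.2, 0, 0, -15, 0], [-0.2, 0, 0, -25, 0], [-0.2, 0, 0, -37, 0], [-0.2, 0, 0, -50, 0], [-0.2, 0, 0, -65, 0], [-0.2, 0, 0, -80, 0], [-0.2, 0, 0, -95, 0], [-0.2, 0, 0, -110, 0], [-0.2, 0, 0, -120, 0], [-0.2, 0, 0, -120, 0]]}}

```text
clock: 19.9
position: [567.3, 113.8, 307.0]
ee_rot: [0.026, 1.0, 0.001, 0.002]
contact_force: [0.3, 0.1, 0.3]
gripper_width: 51.0
grasp_force: 0.0
```

Request:
{"api": "drive_tool", "payload": {"targets": [[-0.2, 20, 0, 0, 0], [-0.2, 50, 0, 0, 0], [-0.2, 80, 0, 0, 0], [-0.2, 100, 0, 0, 0], [-0.2, 100, 0, 0, 0], [-0.2, 100, 0, 0, 0], [-0.2, 100, 0, 0, 0], [-0.2, 100, 0, 0, 0], [-0.2, 100, 0, 0, 0]]}}

```text
clock: 20.8
position: [467.2, 118.7, 304.2]
ee_rot: [0.026, 1.0, -0.0, -0.0]
contact_force: [0.6, 0.6, -0.5]
gripper_width: 51.0
grasp_force: 0.0
```

Run:
```python
from h import *
togo((566.5,113.5,185),-3)
s=arm.get_image("side")
cv2.imwrite("pics/f.png",cv2.resize(s[120:270,140:340],(800,600),interpolation=cv2.INTER_CUBIC))
```

```text
t 20.8 pos [467.2 118.7 304.2] toolx 177.02 z [-0.001 -0.001 -1.   ] go [-9.950e+01  1.000e-01  1.191e+02] roll 0.0 F [ 0.6  0.6 -0.5] j [ 0.59  0.08 -0.15 -0.   -1.35 -2.21] w 51.0
```

View pics/f.png

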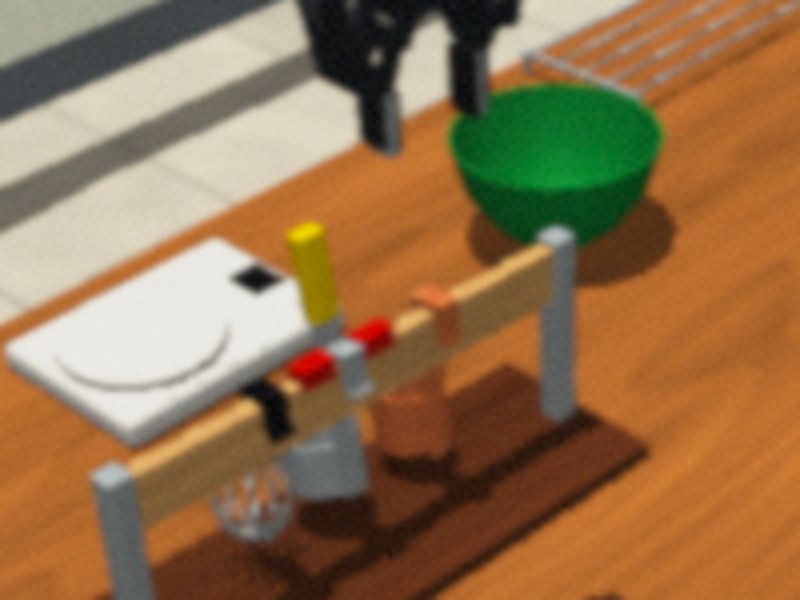

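The dipper hangs on its own with the hook in the notch at (347,365). Its neighbours haven't moved and the gripper is clear.

```bash
python3 -c "
from bench import arm
print(arm.job_done())"
```

```text
the job is handed in; nothing more can be done
None
```

The dipper hangs in the red block's notch between the whisk and the copper cup, on their side of the rail; the highest upward force I read while seating it was 3.7 N, the gripper was clear at about 21 s, and the job is handed in (no verdict was returned).

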